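# Wedge the tape dispenser tight in its bench cradle

## Task

Lock the blue tape dispenser in its bench cradle: stand the orange wedge, thin end down, in the middle of the slot between the dispenser's nose and the aluminium front rail, and let go of it while it is still slack. Then tap it down on its head with closed fingers until the dispenser is home against the rear stop and firm taps of about 18 N no longer move the wedge; it must stay upright and tight, but going well beyond 25 N splits the base. Leave the other goods where they are.

Things in the scene. Friction and masses are not known exactly. Their poses are not given: they have to be found in the camera images.
- wedge_head (a point): Centre of the grip head of the orange plastic wedge: 75 mm above its thin foot, 15 mm below its flat top with a thin black strike cap. The head is 36 x 20 x 30 mm (x, y, z); grasp it across the 36 mm, along x. The wedge starts standing thin end down in the grey block, head up.
- wedge: The orange wedge, 50 g, 36 mm wide (x), 90 mm tall; origin at foot height under the head's centre. Back face (y = +10 mm) upright. Front face slopes 1 in 5: thickness along y is 20 mm from 60 mm up, falling to 8 mm at the foot, bevelled 2 mm at the back over its lowest 8 mm. Driven tight it holds by friction.
- pocket_block: Fixed grey parking block, 66 x 56 x 34 mm, origin under its centre. The wedge stands in its pocket (floor 6 mm above the table), axes alike, with hardly any play; lift it straight up by 40 mm or more to clear the block.
- nose (a point): Middle of the upright front face of the tape dispenser's base, 25 mm above the table. The face is 62 mm wide, from 16 to 34 mm above the table, and looks along the dispenser's -y; the wedge's back face must bear on it. Above it the nose reaches 65 mm above the table, set back 2 mm.
- tape_dispenser: Loose blue tape dispenser, 62 mm wide (x), 165 mm long (y), about 0.7 kg; origin under its centre, nose along -y. Its tape wheel, from 74 mm behind the nose, reaches 108 mm above the table. It starts up to 2 mm short of the rear buffer; a push of 3 to 7 N slides it back, then it bears on the stiff buffer.
- cradle: Fixed cradle; origin on the table under the centre of a seated dispenser, x across, y from nose to rear. A 16 mm board carries the dispenser, side guides 31 mm high leave it 2.5 mm play each side, the rear stop's stiff black rubber buffer (25 N per mm) has its face at y = +82.5 mm: the nose of a dispenser that is home is at x = 0, y = -82.5 mm.
- slot_mouth (a point): Nominal middle of the slot at the front rail's top edge: x = 0, y = -91 mm, z = 60 mm in the cradle. The rail (aluminium, 70 mm wide, 60 mm high) slopes 1 in 5 like the wedge and is set by hand: slot 16.0 to 18.4 mm wide here, 12 mm less at the table, with the dispenser home. Axes: as the cradle and the seated wedge. The wedge bites with its foot 8 to 20 mm above the table and is tight 1 to 6 mm lower.
- gold_jar: bystander: dessert jar with gold lid, 72 mm wide, 82 mm high, origin under its centre
- coffee_cup: bystander: brown dessert cup, 88 mm wide, 80 mm high, origin under its centre
- tape_roll: bystander: beige tape roll lying flat, 104 mm wide, 18 mm high, origin under its centre
- marker: bystander: blue marker lying flat, 130 mm long, 18 mm high, origin under its centre
- tea_bottle_3: bystander: small tea bottle with purple label, 62 mm wide, 164 mm high, origin under its centre
- tea_bottle_4: bystander: small tea bottle with red label, 62 mm wide, 164 mm high, origin under its centre
Mind the look-alikes: they are no part of the job. There is more than one size of the wedge; the one meant has the size given above.

How it is judged:
On the way, in this order (a step that is already met when the one before it is completed fails the run):
1. the wedge stands slack, thin end down, in the slot and has been let go (contact force between the fingers and wedge below 0.1 N and horizontal distance between wedge_head and nose below 0.025 m and y of wedge_head in the frame of cradle below -0.082 m and height (world z) of wedge_head below 0.118 m and angle between wedge_head's own z axis and vertical below 0.3 rad and contact force between wedge and tape_dispenser below 7 N), for 0.2 s.
2. the wedge has been driven tight between nose and rail (contact force between wedge and tape_dispenser above 7 N), for 0.1 s.
At the end, for the whole second after the job is handed in: Wedge let go, at rest, upright (0.1 rad), within 12 mm of the slot's middle, head centre below 98 mm, pressing on the dispenser with over 7 N; dispenser level (0.05 rad), its nose within 1.5 mm of its place when home against the rear stop (contact force between wedge and tape_dispenser above 7 N and contact force between the fingers and wedge below 0.1 N and y of nose in the frame of cradle above -0.084 m and x of wedge_head in the frame of cradle between -0.012 and 0.012 m and angle between wedge_head's own z axis and vertical below 0.1 rad and height (world z) of wedge_head below 0.098 m and angle between tape_dispenser's own z axis and vertical below 0.05 rad and linear speed of wedge below 0.01 m/s); the robot touches nothing.
It fails at once if the wedge was overdriven: it pressed on the dispenser with more than 30 N (contact force between wedge and tape_dispenser above 30 N).
It fails at once if a bystander was shifted by more than 30 mm (distance of any of gold_jar, coffee_cup, tape_roll, marker, tea_bottle_3, tea_bottle_4 from where it was at the start of the episode above 0.03 m).
It also fails if it takes over 59 s, if anything falls off the work surface, if the arm or the gripper's body presses on something with over 40 N, if the wrist force passes 120 N, or if a joint passes its speed limit or range.

## Robot

A 7-joint arm with a two-finger parallel gripper is mounted at the origin on a cart in front of the work surface, level with it; the furniture and walls round the work are solid. World frame = base frame: x ahead of the robot, y to its left, z up, the work surface at z = 0. Lengths are in m, angles in rad, forces in N, time in s.
With the tool pointing down it reaches from about 0.425 to 0.875 m from the base axis. Payload 4.7 kg.
Tool frame: the origin (TCP) lies on the centre line of the jaws, within the pads' length; the fingertips stand ahead of it and the grasp point (between the pads) lies 2 mm behind it (nose_length is the z of the fingertips in the tool frame, in m); z points along the fingers, y is the line along which they close (so a half turn about z gives the same grasp; the last joint's range is limited). The gripper opens to 87 mm and grips with 3 to 60 N. Pads are 19 mm wide; open, the fingers measure 117 mm over their backs; the gripper's body (75 mm by 190 mm) begins 51 mm behind the grasp point.
Start: joints at [1.198, 0.321, -0.07, 1.45, 0.023, 1.371, -0.057], TCP at [0.245, -0.602, 0.202] pointing down, gripper open.
Joint ranges: [-2.86, 2.86], [-0.3, 2.09], [-1.38, 1.24], [0.06, 2.45], [-1.56, 4.7], [0.09, 2.05], [-2.69, 2.69]. Speed limits (rad/s): [2.57, 2.57, 3.14, 3.14, 3.14, 3.14, 3.14].

## Interface

Orientations are given as a rotation vector (axis times angle).
In Python, from bench import * gives the robot as it stands.
- The arm moves only by the tool send_rows, never from a script. Its arguments are lists of equal length, an entry for each row: "xyz": the shift along the tool's x, y, z in mm, a list of three; "dr": the turn, a rotation vector about the tool's x, y, z in rad, a list of three. A call has exactly 10 rows; each row is the pose to reach, as a shift and turn from the pose commanded when the call began, along the tool's axes at that moment; what a row does not reach only later rows make up. A row lasts 1/12 s, in which the tool goes at most 41.7 mm and 7.16 degrees, less where a joint would pass 70% of its speed; a pose out of reach is approached as far as the arm can. A call with a gripper value outside its range is refused whole. "jaw" is the finger opening in mm, from 0 to 87, set as the call begins (left out, the last holds). The fingers move at their own pace and stop on an object; "grip_force" is the grip in N (left out, the last holds). Time passes only in rows, so rows that repeat a pose let the fingers close, or fill a call up. It gives the time, the measured TCP pose, the force, the opening and the grip force at its end, in the units of the state.
- get_state(): the state, without advancing time (a new reading comes with each control period).
- get_image(name): name is "scene" or "top"; returns the picture (420x560x3 uint8, red, green, blue); there is no depth.
- calibration(name): a dict with "vfov" (degrees; the focal length in pixels is half the picture's height over the tangent of half this angle, whatever the lens; pixels are square), "cx", "cy" (the principal point, pixels), "rvec" (rotation vector, rad) and "tvec" (3), from world to camera coordinates, as OpenCV has them. Camera axes: x right, y down, z forward; pixel columns grow to the right and rows downward; lengths in m; the calibration is good to about 2 mm. A picture is of the moment at which its call begins. calibration takes no time and is no camera call.
- close_job(): hands the job in; it is judged then, once.
The state is a dict: "time": time; "joint_positions": joint angles; "qd": joint speeds; "joint_torque": joint torques, N m; "position": TCP position; "tool_rot": TCP orientation; "ft_force": force on the tool from outside, world axes, zero at the start; "torque": the same for the moment, N m; "grip_width": opening from 0.0 (shut) to 1.0 (fully open); "grip_force": force on a finger pad.
Only numpy, scipy, OpenCV 4.12 (cv2) and the standard library are available. Lean on these libraries where they do the work, as an engineer would, in place of code of your own. Each camera call takes 0.05 s, during which the arm holds its last target. There are 200 camera calls.

## Working session

There is one attempt and no reset: what is moved stays moved. The work goes in short steps, Python scripts to look and compute and a tool call to move; the robot and the scene stay as the last step left them, time stands still between calls to the robot, and variables do not carry over. Pictures are saved under pics/ and viewed, at most 10 in all, crops included, and the job is handed in when it is done.

Besides the shell and the picture viewer there is one more tool, called after "Request:" in YAML: its name, and indented under it one key for each argument. send_rows: Moves the arm, as the interface text tells. Its arguments: {"type":"object","properties":{"xyz":{"type":"array"},"dr":{"type":"array"},"jaw":{"type":"number"},"grip_force":{"type":"number"}},"required":["xyz","dr"]}

```bash
mkdir -p pics; ls; cat > h.py <<'E'
from bench import *
import numpy as np, cv2
def cam(n):
    c=calibration(n); f=210/np.tan(np.radians(c["vfov"])/2)
    K=np.array([[f,0,c["cx"]],[0,f,c["cy"]],[0,0,1]]); R=cv2.Rodrigues(np.array(c["rvec"],float))[0]
    return K,R,np.array(c["tvec"],float)
def ray(n,uv):
    K,R,t=cam(n); d=R.T@np.linalg.inv(K)@np.array([uv[0],uv[1],1.]); return -R.T@t,d
def onz(n,uv,z):
    o,d=ray(n,uv); return o+d*(z-o[2])/d[2]
def proj(n,p):
    K,R,t=cam(n); q=K@(R@np.array(p,float)+t); return q[:2]/q[2]
def tri(u1,u2,a="scene",b="top"):
    o,d=ray(a,u1); p,e=ray(b,u2); s=np.linalg.lstsq(np.c_[d,-e],p-o,rcond=None)[0]
    A=o+s[0]*d;B=p+s[1]*e; return (A+B)/2,np.linalg.norm(A-B)
E
python3 - <<'E'
from h import *
for n in("scene","top"):
    im=get_image(n); cv2.imwrite(f"pics/{n}0.png",im[:,:,::-1]); print(n,calibration(n),ray(n,(280,210)))
print(get_state())
E
```

```text
pics
scene {'vfov': 50.48794574745017, 'cx': 273.8430316635915, 'cy': 204.8944885404903, 'rvec': array([ 1.2421527 , -2.01508098,  1.10587257]), 'tvec': array([0.23174221, 0.32569014, 0.91833668])} (array([-0.44623384,  0.46636135,  0.76583499]), array([ 0.75259003, -0.37800606, -0.53948324]))
top {'vfov': 44.626348083286445, 'cx': 279.10666185742593, 'cy': 206.67036452376414, 'rvec': array([ 2.15280071, -2.12220118,  0.16282828]), 'tvec': array([-0.00485167,  0.54075765,  1.81614154])} (array([ 0.2505205 , -0.00808687,  1.87829352]), array([ 0.14976258,  0.00406994, -0.98873656]))
{'time': 0.1, 'joint_positions': array([ 1.19810528,  0.32171882, -0.07010381,  1.451555  ,  0.02259178,
        1.37078028, -0.05689932]), 'qd': array([ 7.80000294e-04,  6.83550750e-06,  1.11042544e-04, -3.64766169e-03,
       -5.61477096e-04, -9.92104235e-04, -2.32415871e-04]), 'joint_torque': array([ 8.43715443e-04, -4.92568624e+01, -4.05492447e-01, -3.13397563e+01,
       -6.42281352e-02,  3.96032492e-02,  3.55069267e-05]), 'position': array([ 0.24496187, -0.60150841,  0.20088956]), 'tool_rot': array([-3.08141535e+00, -6.03546516e-01,  6.25935565e-04]), 'ft_force': array([ 0.46246564, -0.28550569, -0.05186861]), 'torque': array([ 0.00552663, -0.04703363,  0.00554429]), 'grip_force': 0.0, 'grip_width': 0.9975172624676119}
```

View pics/scene0.png

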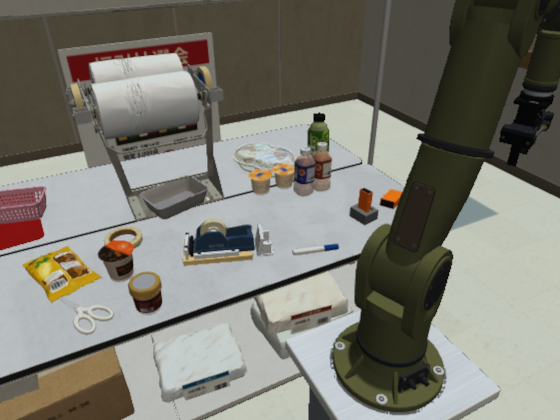

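View pics/top0.png

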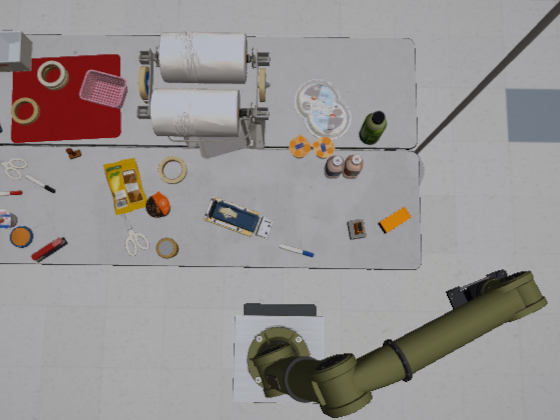

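Candidates for the wedge: the upright orange one in the grey block at scene (365,203) / top (357,229), or the orange lying object at scene (392,198) / top (395,220). The upright one fits the description. The cradle is at scene (225,243) / top (238,217), with its rail at the right end. One close crop composite to check this.

```bash
python3 - <<'E'
from h import *
s=cv2.imread("pics/scene0.png");t=cv2.imread("pics/top0.png")
r=lambda im,x,y,w,h:cv2.resize(im[y:y+h,x:x+w],(400,300),interpolation=cv2.INTER_CUBIC)
a=np.vstack([np.hstack([r(s,335,170,80,60),r(t,335,195,80,60)]),np.hstack([r(s,175,205,100,75),r(t,195,180,100,75)])])
cv2.imwrite("pics/crop1.png",a)
for n,p in(("top",(357,229)),("top",(262,228)),("top",(214,205))): print(onz(n,p,.09 if p[0]==357 else .06))
print(tri((365,195),(357,229)))
E
```

```text
[ 0.45770717 -0.27209557  0.09      ]
[0.45996332 0.06280046 0.06      ]
[0.5408055  0.23731569 0.06      ]
(array([ 0.45864387, -0.27204891,  0.08604231]), np.float64(0.0015815864738991784))
```

View pics/crop1.png

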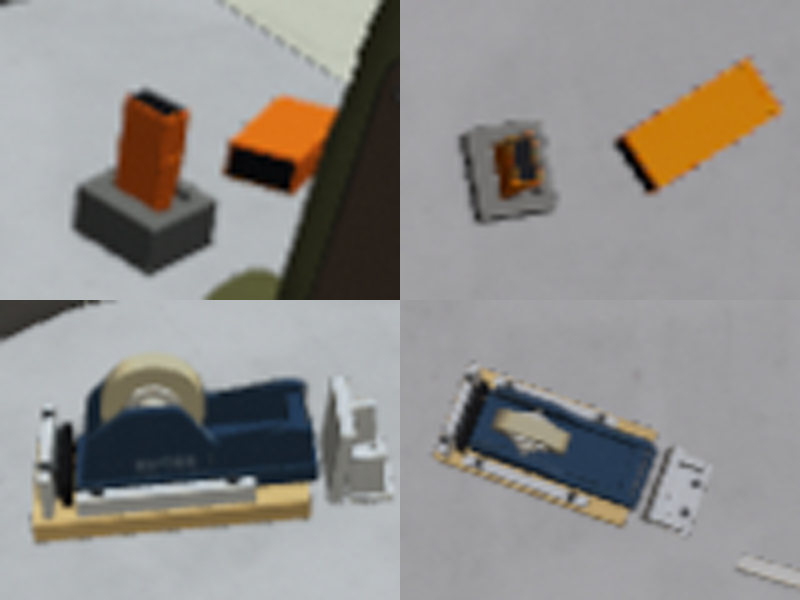

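The upright wedge has its sloped front towards world -y, matches the text's size and is the one wanted; the lying one is bigger. The cradle's rail is at the right end of the picture, with the slot left of it (top ≈ (257,226)). Next, subpixel measurement.

```bash
cat > m.py <<'E'
from h import *
def mask(n,x,y,w,h,f,k=8,im=None):
    im=get_image(n) if im is None else im
    c=cv2.resize(im[y:y+h,x:x+w],None,fx=k,fy=k,interpolation=cv2.INTER_CUBIC).astype(int)
    m=(f(c[...,0],c[...,1],c[...,2])).astype(np.uint8)
    cs=cv2.findContours(m,cv2.RETR_EXTERNAL,cv2.CHAIN_APPROX_NONE)[0]
    cs=sorted(cs,key=cv2.contourArea)[::-1]
    return [((q[:,0]+.5)/k-.5+[x,y]).astype(np.float32) for q in cs[:3]],m
E
python3 - <<'E'
from m import *
t=cv2.imread("pics/top0.png")[:,:,::-1];s=cv2.imread("pics/scene0.png")[:,:,::-1]
print("table",t[250,340],s[260,300],"rail",t[228,262:268].tolist(),"cap",t[226,358:363].tolist(),"blk",t[235,350:354].tolist())
tests={"rail":("top",t,(248,210,32,36),lambda r,g,b:(r>192)&(abs(r-b)<30),.06),
"blue":("top",t,(195,185,75,60),lambda r,g,b:(b>r+12)&(r<90),.065),
"wood":("top",t,(195,185,75,60),lambda r,g,b:(r>b+35),.016),
"block":("top",t,(340,210,35,35),lambda r,g,b:(r<135),.034),
"cap":("top",t,(340,210,35,35),lambda r,g,b:(r<85)&(r-b<25),.09),
"orange":("top",t,(340,210,35,35),lambda r,g,b:(r>b+50),.08)}
for k,(n,im,bx,f,z) in tests.items():
    cs,m=mask(n,*bx,f,im=im)
    for c in cs[:2]:
        if cv2.contourArea(c)<4: continue
        b=cv2.boxPoints(cv2.minAreaRect(c)); w=np.array([onz(n,p,z)[:2] for p in b])
        e=np.diff(np.r_[w,w[:1]],axis=0)
        print(k,"px",b.round(1).tolist(),"w",w.round(4).tolist(),"L",np.linalg.norm(e,axis=1).round(3)[:2],"ang",np.degrees(np.arctan2(e[:2,1],e[:2,0])).round(1),"c",w.mean(0).round(4))
E
```

```text
table [159 158 162] [184 189 193] rail [[165, 166, 171], [180, 182, 188], [177, 180, 186], [175, 177, 183], [177, 179, 185], [176, 178, 184]] cap [[31, 28, 32], [30, 29, 32], [30, 29, 32], [76, 55, 33], [113, 93, 75]] blk [[76, 75, 74], [115, 114, 112], [114, 113, 110], [115, 113, 111]]
blue px [[210.8000030517578, 216.3000030517578], [217.10000610351562, 199.39999389648438], [259.70001220703125, 215.3000030517578], [253.39999389648438, 232.3000030517578]] w [[0.499, 0.2468], [0.5607, 0.2261], [0.5049, 0.0716], [0.4437, 0.0929]] L [0.065 0.164] ang [ -18.5 -109.9] c [0.5021 0.1593]
wood px [[202.39999389648438, 220.3000030517578], [204.0, 215.5], [251.8000030517578, 231.60000610351562], [250.1999969482422, 236.39999389648438]] w [[0.4904, 0.2839], [0.5083, 0.2786], [0.4513, 0.1015], [0.4336, 0.107]] L [0.019 0.186] ang [ -16.4 -107.8] c [0.4709 0.1928]
wood px [[248.60000610351562, 211.60000610351562], [249.5, 208.89999389648438], [259.0, 212.39999389648438], [258.0, 215.10000610351562]] w [[0.5249, 0.1152], [0.5349, 0.1118], [0.5225, 0.0768], [0.5126, 0.0802]] L [0.011 0.037] ang [ 
[... 468 characters left out ...]
]] w [[0.4804, -0.271], [0.4835, -0.2844], [0.4546, -0.2903], [0.4516, -0.277]] L [0.014 0.029] ang [ -76.9 -168.4] c [ 0.4675 -0.2807]
cap px [[346.3999938964844, 222.0], [348.1000061035156, 221.6999969482422], [351.20001220703125, 238.6999969482422], [349.5, 239.0]] w [[0.4821, -0.235], [0.4833, -0.2409], [0.4232, -0.2513], [0.422, -0.2454]] L [0.006 0.061] ang [ -78.9 -170.2] c [ 0.4526 -0.2431]
orange px [[353.20001220703125, 223.5], [361.79998779296875, 221.89999389648438], [363.70001220703125, 232.3000030517578], [355.1000061035156, 233.89999389648438]] w [[0.4783, -0.2604], [0.4843, -0.2906], [0.4474, -0.2969], [0.4414, -0.2668]] L [0.031 0.037] ang [ -78.8 -170.3] c [ 0.4629 -0.2787]
```

```bash
python3 - <<'E'
from m import *
t=cv2.imread("pics/top0.png")[:,:,::-1];s=cv2.imread("pics/scene0.png")[:,:,::-1]
def rect(n,im,bx,f,z,k,N=1):
    cs,m=mask(n,*bx,f,im=im)
    for c in cs[:N]:
        b=cv2.boxPoints(cv2.minAreaRect(c)); w=np.array([onz(n,p,z)[:2] for p in b]); e=np.diff(np.r_[w,w[:1]],axis=0)
        print(k,b.round(1).tolist(),w.round(4).tolist(),np.linalg.norm(e,axis=1).round(3)[:2],np.degrees(np.arctan2(e[:2,1],e[:2,0])).round(1),w.mean(0).round(4),"mom",c.mean(0).round(1))
    return cs[0]
rect("top",t,(250,212,30,30),lambda r,g,b:(r>168),.06,"rail")
ct=rect("top",t,(353,215,12,20),lambda r,g,b:(r<70),.096,"cap")
cs=rect("scene",s,(355,180,25,22),lambda r,g,b:(r<100)&(r-b<60),.096,"capS")
ob=rect("scene",s,(350,180,35,40),lambda r,g,b:(r>b+60),.08,"orS")
mid=lambda c:np.array(cv2.minAreaRect(c)[0])
print("cap tri",tri(mid(cs),mid(ct)))
print("scene rail rows"); 
for v in range(294,331,3) if 0 else range(222,256,3): print(v,s[v,250:276,0].tolist())
E
```

```text
rail [[257.6000061035156, 234.10000610351562], [263.29998779296875, 216.10000610351562], [272.8999938964844, 219.10000610351562], [267.1000061035156, 237.1999969482422]] [[0.4377, 0.0782], [0.503, 0.0589], [0.4925, 0.0244], [0.4273, 0.0439]] [0.068 0.036] [ -16.5 -107. ] [0.4651 0.0514] mom [264.8 226.4]
cap [[356.20001220703125, 222.8000030517578], [360.29998779296875, 221.8000030517578], [362.3999938964844, 230.0], [358.29998779296875, 231.10000610351562]] [[0.4787, -0.2684], [0.4827, -0.2829], [0.4537, -0.2901], [0.4497, -0.2756]] [0.015 0.03 ] [ -74.6 -166.1] [ 0.4662 -0.2793] mom [359.4 226.4]
capS [[360.8999938964844, 189.39999389648438], [362.20001220703125, 186.6999969482422], [370.8999938964844, 190.89999389648438], [369.6000061035156, 193.60000610351562]] [[0.4783, -0.2694], [0.4897, -0.2822], [0.457, -0.29], [0.4462, -0.2773]] [0.017 0.034] [ -48.6 -166.7] [ 0.4678 -0.2797] mom [365.9 190.1]
orS [[356.70001220703125, 210.3000030517578], [360.0, 189.0], [372.70001220703125, 191.0], [369.29998779296875, 212.1999969482422]] [[0.4087, -0.2067], [0.5037, -0.286], [0.476, -0.312
[... 1069 characters left out ...]
 145, 148, 186, 183, 175, 178, 177, 177, 178]
243 [21, 22, 24, 34, 142, 122, 83, 84, 84, 107, 117, 119, 121, 177, 201, 205, 204, 205, 195, 186, 179, 177, 175, 176, 175, 176]
246 [28, 27, 27, 28, 83, 117, 99, 83, 89, 111, 119, 120, 116, 117, 121, 121, 119, 121, 120, 120, 120, 177, 187, 179, 179, 179]
249 [19, 21, 21, 21, 101, 159, 122, 80, 108, 119, 117, 101, 110, 118, 120, 120, 119, 118, 120, 118, 119, 180, 173, 171, 179, 180]
252 [207, 209, 190, 179, 180, 180, 145, 108, 112, 116, 122, 128, 121, 115, 119, 119, 118, 117, 118, 118, 118, 163, 197, 188, 179, 180]
255 [159, 153, 138, 164, 179, 179, 167, 138, 126, 133, 141, 169, 163, 142, 137, 127, 124, 142, 135, 150, 160, 165, 166, 176, 182, 182]
```

```bash
python3 - <<'E'
from m import *
import bench; print([x for x in dir(bench) if 'nose' in x.lower() or 'len' in x.lower()])
for p in((.503,.0589,.06),(.4377,.0782,.06)): print(proj("scene",p))
for a,b in(((257.3,224.5),(263.3,216.1)),((260.3,239.5),(257.6,234.1))): print(tri(a,b))
t=cv2.imread("pics/top0.png")[:,:,::-1].astype(np.float32)
c=np.array([.4704,.0686])
for psi in(-17.5,):
  a=np.radians(psi);X=np.array([np.cos(a),np.sin(a)]);Y=np.array([-X[1],X[0]])
  for z in(.06,.065):
    S=np.arange(-.012,.032,.002);P=[]
    for u in np.linspace(-.025,.025,11):
        uv=np.array([proj("top",[*(c+u*X+s*Y),z]) for s in S],np.float32)
        P.append(cv2.remap(t,uv[None,:,0].copy(),uv[None,:,1].copy(),cv2.INTER_CUBIC)[0])
    P=np.array(P); print(z,[(round(s*1000),*v) for s,v in zip(S,P.mean(0).round().astype(int).tolist())])
    # rail edge per u
    for i in(1,3,5,7,9): print(P[i,:,0].round().astype(int).tolist())
E
```

```text
['nose_length']
[258.02539367 223.78215158]
[261.59096533 237.9100273 ]
(array([0.50375271, 0.0598959 , 0.05733464]), np.float64(0.0018167870914959946))
(array([0.43919934, 0.07976011, 0.0541323 ]), np.float64(0.0031838614052914086))
0.06 [(-12, 169, 171, 177), (-10, 167, 169, 174), (-8, 169, 171, 176), (-6, 172, 174, 180), (-4, 175, 178, 185), (-2, 174, 176, 183), (0, 157, 158, 163), (2, 126, 126, 128), (4, 97, 95, 94), (6, 94, 91, 89), (8, 121, 119, 120), (10, 145, 144, 146), (12, 140, 140, 144), (14, 112, 115, 123), (16, 74, 84, 99), (18, 49, 64, 83), (20, 47, 61, 78), (22, 52, 63, 78), (24, 50, 63, 80), (26, 45, 62, 82), (28, 41, 60, 83), (30, 39, 59, 83)]
[181, 181, 178, 176, 176, 178, 161, 132, 93, 77, 104, 138, 140, 113, 73, 41, 44, 51, 51, 45, 39, 37]
[173, 160, 157, 162, 172, 176, 160, 131, 94, 81, 108, 141, 143, 117, 78, 49, 54, 62, 61, 53, 43, 38]
[179, 177, 176, 175, 177, 174, 158, 128, 97, 92, 123, 144, 138, 106, 70, 50, 58, 61, 57, 48, 40, 37]
[179, 177, 177, 176, 179, 171, 149, 113, 80, 86, 128, 147, 132, 95, 58, 43, 55, 57, 53, 46, 40, 39]
[101, 110, 134, 160, 175, 17
[... 310 characters left out ...]
 145, 148), (12, 136, 136, 140), (14, 104, 109, 118), (16, 67, 79, 95), (18, 47, 63, 81), (20, 49, 62, 78), (22, 52, 63, 78), (24, 49, 63, 80), (26, 44, 61, 82), (28, 40, 60, 83), (30, 38, 59, 83)]
[181, 180, 178, 175, 177, 177, 157, 125, 88, 79, 111, 140, 136, 105, 65, 38, 46, 53, 51, 45, 39, 37]
[173, 161, 159, 164, 173, 175, 158, 126, 90, 83, 117, 143, 139, 108, 69, 46, 57, 64, 60, 51, 41, 38]
[178, 177, 176, 175, 178, 172, 154, 123, 95, 97, 130, 146, 135, 100, 64, 50, 61, 62, 55, 46, 39, 38]
[179, 177, 176, 176, 180, 168, 144, 105, 77, 92, 134, 146, 125, 85, 49, 43, 56, 57, 50, 43, 39, 39]
[104, 116, 140, 163, 176, 167, 143, 107, 83, 99, 136, 147, 127, 89, 54, 50, 56, 55, 49, 43, 39, 38]
```

```bash
cat >> h.py <<'E'
from scipy.spatial.transform import Rotation as Ro
def plan(xyz,yaw):  # yaw = world angle of tool y (deg), tool down
    s=get_state(); R=Ro.from_rotvec(s["tool_rot"]); a=np.radians(yaw); y=np.array([np.cos(a),np.sin(a),0]);z=np.array([0,0,-1.])
    T=Ro.from_matrix(np.c_[np.cross(y,z),y,z])
    print("pos",s["position"].round(4),"shift mm",(R.inv().apply(np.array(xyz)-s["position"])*1000).round(1),"dr",(R.inv()*T).as_rotvec().round(4),"F",s["ft_force"].round(2),"w",round(s["grip_width"]*87,1),"gf",s["grip_force"],"t",s["time"])
E
python3 - <<'E'
from h import *
print(nose_length)
plan([.4663,-.279,.2],10)
E
```

```text
0.017
pos [ 0.245  -0.6015  0.2009] shift mm [ 326.7 -215.2    1.2] dr [-1.5000e-03 -1.1000e-03 -1.3585e+00] F [ 0.46 -0.29 -0.05] w 86.8 gf 0.0 t 0.1
```

Request:
send_rows:
  xyz:
    - [30, -20, 0]
    - [65, -43, 0]
    - [98, -65, 0]
    - [131, -86, 0]
    - [163, -108, 0]
    - [196, -129, 0]
    - [229, -151, 0]
    - [262, -172, 0]
    - [295, -194, 0]
    - [327, -215, 0]
  dr:
    - [0, 0, -0.12]
    - [0, 0, -0.24]
    - [0, 0, -0.36]
    - [0, 0, -0.48]
    - [0, 0, -0.6]
    - [0, 0, -0.72]
    - [0, 0, -0.84]
    - [0, 0, -0.96]
    - [0, 0, -1.08]
    - [0, 0, -1.2]
  jaw: 70

```text
time: 0.93
position: [0.4675, -0.2774, 0.2016]
tool_rot: [-2.197, -2.246, 0.0]
ft_force: [0.4, -1.2, -0.4]
grip_width: 0.805
grip_force: 0.0
```

```bash
python3 -c "
from h import *
plan([.4663,-.279,.12],10)"
```

```text
pos [ 0.4675 -0.2774  0.2016] shift mm [-1.5 -1.2 81.6] dr [-4.000e-04 -1.000e-04 -1.524e-01] F [ 0.44 -1.18 -0.4 ] w 70.0 gf 0.0 t 0.9333
```

Request:
send_rows:
  xyz:
    - [0, 0, 10]
    - [0, 0, 25]
    - [0, 0, 40]
    - [0, 0, 60]
    - [0, 0, 70]
    - [0, 0, 80]
    - [0, 0, 80]
    - [0, 0, 80]
    - [0, 0, 80]
    - [0, 0, 80]
  dr:
    - [0, 0, -0.08]
    - [0, 0, -0.158]
    - [0, 0, -0.158]
    - [0, 0, -0.158]
    - [0, 0, -0.158]
    - [0, 0, -0.158]
    - [0, 0, -0.158]
    - [0, 0, -0.158]
    - [0, 0, -0.158]
    - [0, 0, -0.158]

```text
time: 1.77
position: [0.4676, -0.28, 0.123]
tool_rot: [2.019, 2.404, 0.0]
ft_force: [0.4, -0.6, -0.3]
grip_width: 0.804
grip_force: 0.0
```

```bash
python3 -c "
from h import *
plan([.4663,-.279,.081],10)
s=get_image('scene');t=get_image('top')
r=lambda im,x,y,w,h:cv2.resize(im[y:y+h,x:x+w,::-1],(400,300),interpolation=cv2.INTER_CUBIC)
cv2.imwrite('pics/c2.png',np.hstack([r(s,325,150,80,60),r(t,325,195,80,60)]))"
```

```text
pos [ 0.4676 -0.28    0.123 ] shift mm [ 1.2 -1.2 42. ] dr [ 0.0013  0.0014 -0.0006] F [ 0.37 -0.56 -0.32] w 69.9 gf 0.0 t 1.7667
```

View pics/c2.png

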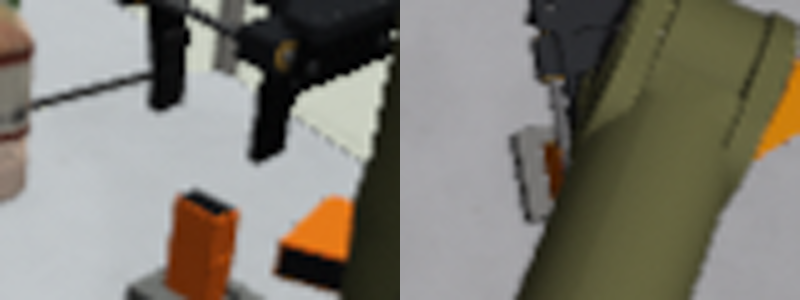

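Fingers at scene (358,171) and (379,181) straddle the head (cap at (366,190)) along its wide axis. Descend and grip.

Request:
send_rows:
  xyz:
    - [1, -1, 8]
    - [1, -1, 18]
    - [1, -1, 28]
    - [1, -1, 36]
    - [1, -1, 43]
    - [1, -1, 43]
    - [1, -1, 43]
    - [1, -1, 43]
    - [1, -1, 43]
    - [1, -1, 43]
  dr:
    - [0, 0, 0]
    - [0, 0, 0]
    - [0, 0, 0]
    - [0, 0, 0]
    - [0, 0, 0]
    - [0, 0, 0]
    - [0, 0, 0]
    - [0, 0, 0]
    - [0, 0, 0]
    - [0, 0, 0]

```text
time: 2.7
position: [0.4662, -0.279, 0.0794]
tool_rot: [2.019, 2.405, 0.0]
ft_force: [-0.1, 0.2, 0.1]
grip_width: 0.804
grip_force: 0.0
```

Request:
send_rows:
  xyz:
    - [0, 0, 0]
    - [0, 0, 0]
    - [0, 0, 0]
    - [0, 0, 0]
    - [0, 0, 0]
    - [0, 0, 0]
    - [0, 0, 0]
    - [0, 0, 0]
    - [0, 0, 0]
    - [0, 0, 0]
  dr:
    - [0, 0, 0]
    - [0, 0, 0]
    - [0, 0, 0]
    - [0, 0, 0]
    - [0, 0, 0]
    - [0, 0, 0]
    - [0, 0, 0]
    - [0, 0, 0]
    - [0, 0, 0]
    - [0, 0, 0]
  jaw: 25
  grip_force: 15

```text
time: 3.53
position: [0.4658, -0.2787, 0.0788]
tool_rot: [2.02, 2.406, -0.0]
ft_force: [0.7, -0.1, 0.1]
grip_width: 0.293
grip_force: 0.0
```

```bash
python3 -c "
from h import *
plan([.4663,-.279,.081],10)"
```

```text
pos [ 0.4658 -0.2787  0.0788] shift mm [-0.3  0.5 -2.2] dr [-0.      0.0001 -0.0006] F [ 0.72 -0.05  0.13] w 25.5 gf 0.0 t 3.5333
```

```bash
python3 -c "
from h import *
s=get_image('scene');t=get_image('top')
r=lambda im,x,y,w,h:cv2.resize(im[y:y+h,x:x+w,::-1],(400,300),interpolation=cv2.INTER_CUBIC)
cv2.imwrite('pics/c3.png',np.hstack([r(s,325,160,80,60),r(t,325,195,80,60)]))"
```

```text
(no output)
```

View pics/c3.png

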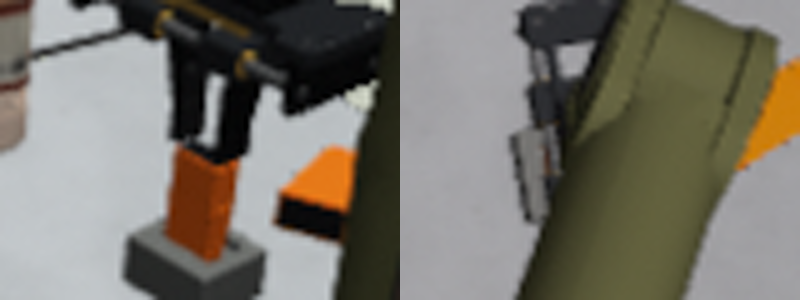

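```bash
python3 -c "
from h import *
for z in(.062,.079,.096,.12): print(z,proj('scene',[.466,-.279,z]),onz('scene',(367,190.3),z))
print('block',proj('scene',[.466,-.279,.034]))"
```

```text
0.062 [364.94923531 200.21360942] [ 0.51174178 -0.32014519  0.062     ]
0.079 [365.48315941 195.37297857] [ 0.48860342 -0.30114839  0.079     ]
0.096 [366.02433151 190.46663621] [ 0.46546506 -0.28215159  0.096     ]
0.12 [366.80096689 183.42555083] [ 0.43279915 -0.25533258  0.12      ]
block [364.08524942 208.04662693]
```

```bash
python3 -c "
from h import *
print(tri((358,171),(356,221)))
print(proj('top',[.466,-.279,.062]),proj('top',[.466,-.279,.1]))
t=get_image('top');s=get_image('scene')
r=lambda im,x,y,w,h:cv2.resize(im[y:y+h,x:x+w,::-1],(400,400),interpolation=cv2.INTER_LANCZOS4)
cv2.imwrite('pics/c4.png',np.hstack([r(s,345,170,40,40),r(t,338,200,40,40)]))"
```

```text
(array([ 0.47847007, -0.25600084,  0.16095736]), np.float64(0.006173337000194852))
[357.7640678  227.60401841] [359.3748654  226.34477368]
```

View pics/c4.png

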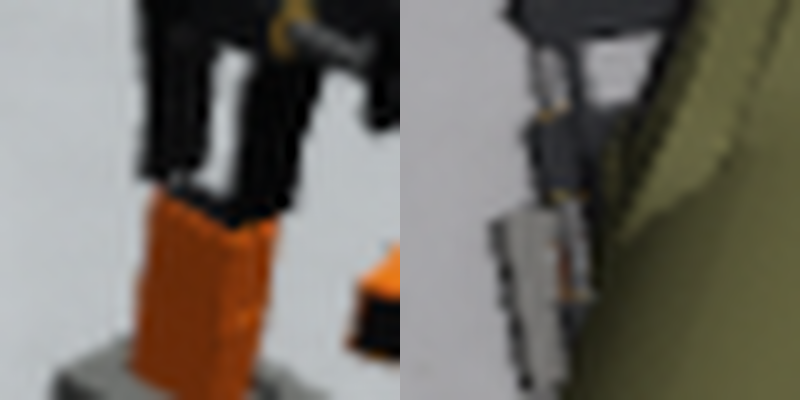

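The fingers closed to 25 mm with no grip force. The picture shows their tips at cap height, scene (362,188) and (372,192), so they passed over the head and the tool stands about 30 mm higher than the pose reading suggests. I'll open and go down slowly, watching the force.

Request:
send_rows:
  xyz:
    - [0, 0, 0]
    - [0, 0, 0]
    - [0, 0, 0]
    - [0, 0, 0]
    - [0, 0, 0]
    - [0, 0, 0]
    - [0, 0, 3]
    - [0, 0, 6]
    - [0, 0, 9]
    - [0, 0, 12]
  dr:
    - [0, 0, 0]
    - [0, 0, 0]
    - [0, 0, 0]
    - [0, 0, 0]
    - [0, 0, 0]
    - [0, 0, 0]
    - [0, 0, 0]
    - [0, 0, 0]
    - [0, 0, 0]
    - [0, 0, 0]
  jaw: 65

```text
time: 4.57
position: [0.4656, -0.2787, 0.0663]
tool_rot: [-2.02, -2.406, 0.0]
ft_force: [-0.3, 0.3, 0.3]
grip_width: 0.743
grip_force: 0.0
```

```bash
python3 -c "
from h import *
plan([.4663,-.279,.081],10)
s=get_image('scene');t=get_image('top')
r=lambda im,x,y,w,h:cv2.resize(im[y:y+h,x:x+w,::-1],(400,400),interpolation=cv2.INTER_LANCZOS4)
cv2.imwrite('pics/c5.png',np.hstack([r(s,340,165,50,50),r(t,330,190,50,50)]))"
```

```text
pos [ 0.4656 -0.2787  0.0663] shift mm [ -0.5   0.6 -14.7] dr [-0.0003 -0.0002 -0.0005] F [-0.29  0.27  0.27] w 64.7 gf 0.0 t 4.5667
```

View pics/c5.png

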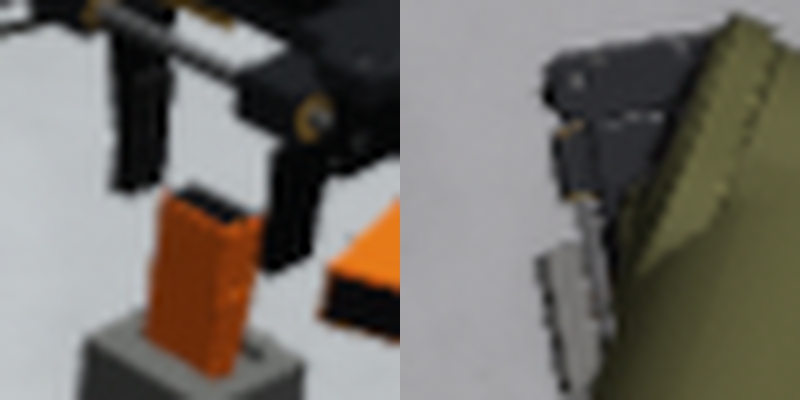

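Now the tips at scene (357,189) and (376,199) straddle the head at z≈0.085, so the reading is about 35 mm low. I'll go 22 mm further, then close.

Request:
send_rows:
  xyz:
    - [0, 0, 3]
    - [0, 0, 6]
    - [0, 0, 9]
    - [0, 0, 12]
    - [0, 0, 15]
    - [0, 0, 18]
    - [0, 0, 20]
    - [0, 0, 22]
    - [0, 0, 22]
    - [0, 0, 22]
  dr:
    - [0, 0, 0]
    - [0, 0, 0]
    - [0, 0, 0]
    - [0, 0, 0]
    - [0, 0, 0]
    - [0, 0, 0]
    - [0, 0, 0]
    - [0, 0, 0]
    - [0, 0, 0]
    - [0, 0, 0]

```text
time: 5.5
position: [0.4657, -0.2787, 0.0448]
tool_rot: [-2.02, -2.406, 0.0]
ft_force: [-0.2, -0.1, 0.1]
grip_width: 0.746
grip_force: 0.0
```

Request:
send_rows:
  xyz:
    - [0, 0, 0]
    - [0, 0, 0]
    - [0, 0, 0]
    - [0, 0, 0]
    - [0, 0, 0]
    - [0, 0, 0]
    - [0, 0, 0]
    - [0, 0, 0]
    - [0, 0, 0]
    - [0, 0, 0]
  dr:
    - [0, 0, 0]
    - [0, 0, 0]
    - [0, 0, 0]
    - [0, 0, 0]
    - [0, 0, 0]
    - [0, 0, 0]
    - [0, 0, 0]
    - [0, 0, 0]
    - [0, 0, 0]
    - [0, 0, 0]
  jaw: 25
  grip_force: 15

```text
time: 6.33
position: [0.4658, -0.2788, 0.0449]
tool_rot: [2.02, 2.406, -0.0]
ft_force: [0.3, 0.1, 0.5]
grip_width: 0.411
grip_force: 15.0
```

```bash
python3 -c "
from h import *
plan([.4663,-.279,.081],10)"
```

```text
pos [ 0.4658 -0.2788  0.0449] shift mm [ -0.3   0.5 -36.1] dr [-0.      0.0001 -0.0005] F [0.28 0.12 0.55] w 35.8 gf 14.999799744218762 t 6.3333
```

Gripped at 36 mm. Lift straight up 110 mm, then work out the carry.

Request:
send_rows:
  xyz:
    - [0, 0, -6]
    - [0, 0, -16]
    - [0, 0, -28]
    - [0, 0, -40]
    - [0, 0, -55]
    - [0, 0, -70]
    - [0, 0, -85]
    - [0, 0, -100]
    - [0, 0, -110]
    - [0, 0, -110]
  dr:
    - [0, 0, 0]
    - [0, 0, 0]
    - [0, 0, 0]
    - [0, 0, 0]
    - [0, 0, 0]
    - [0, 0, 0]
    - [0, 0, 0]
    - [0, 0, 0]
    - [0, 0, 0]
    - [0, 0, 0]

```text
time: 7.17
position: [0.4675, -0.2796, 0.1584]
tool_rot: [2.016, 2.402, 0.001]
ft_force: [0.2, -0.5, -0.1]
grip_width: 0.413
grip_force: 15.0
```

```bash
python3 -c "
from h import *
plan([.4729,.0762,.155],-18)"
```

```text
pos [ 0.4675 -0.2796  0.1584] shift mm [349.5  66.9   2.2] dr [0.0049 0.0031 0.4882] F [ 0.24 -0.48 -0.07] w 36.0 gf 14.999802520833327 t 7.1667
```

Request:
send_rows:
  xyz:
    - [25, 5, 0]
    - [60, 12, 0]
    - [98, 19, 0]
    - [136, 26, 0]
    - [174, 34, 0]
    - [212, 41, 0]
    - [250, 48, 0]
    - [288, 55, 0]
    - [322, 62, 0]
    - [349, 68, 0]
  dr:
    - [0, 0, 0.03]
    - [0, 0, 0.08]
    - [0, 0, 0.13]
    - [0, 0, 0.18]
    - [0, 0, 0.24]
    - [0, 0, 0.3]
    - [0, 0, 0.36]
    - [0, 0, 0.42]
    - [0, 0, 0.46]
    - [0, 0, 0.488]

```text
time: 8.0
position: [0.4715, 0.0801, 0.1548]
tool_rot: [2.541, 1.848, 0.0]
ft_force: [0.9, 0.5, 0.5]
grip_width: 0.414
grip_force: 15.0
```

Request:
send_rows:
  xyz:
    - [0, 0, 4]
    - [0, 0, 8]
    - [0, 0, 12]
    - [0, 0, 16]
    - [0, 0, 20]
    - [0, 0, 20]
    - [0, 0, 20]
    - [0, 0, 20]
    - [0, 0, 20]
    - [0, 0, 20]
  dr:
    - [0, 0, 0]
    - [0, 0, 0]
    - [0, 0, 0]
    - [0, 0, 0]
    - [0, 0, 0]
    - [0, 0, 0]
    - [0, 0, 0]
    - [0, 0, 0]
    - [0, 0, 0]
    - [0, 0, 0]

```text
time: 8.83
position: [0.4725, 0.0767, 0.1351]
tool_rot: [2.541, 1.846, 0.0]
ft_force: [-0.2, 0.4, -1.3]
grip_width: 0.414
grip_force: 15.0
```

```bash
python3 -c "
from h import *
plan([.4729,.0762,.135],-18)
s=get_image('scene');t=get_image('top')
cv2.imwrite('pics/s6.png',s[:,:,::-1]);cv2.imwrite('pics/t6.png',t[:,:,::-1])
r=lambda im,x,y,w,h:cv2.resize(im[y:y+h,x:x+w,::-1],(400,400),interpolation=cv2.INTER_LANCZOS4)
cv2.imwrite('pics/c6.png',np.hstack([r(s,220,180,70,70),r(t,230,195,50,50)]))
for f in(.07,.076,.08,.096): print(f,proj('scene',[.4729,.0762,f]))
print(proj('top',[.4729,.0762,.08]))"
```

```text
pos [0.4725 0.0767 0.1351] shift mm [-0.4  0.5  0.1] dr [ 0.0005 -0.     -0.    ] F [-0.16  0.41 -1.26] w 36.0 gf 14.999793843162479 t 8.8333
0.07 [256.71380245 227.94987143]
0.076 [256.63763394 226.13927856]
0.08 [256.58663256 224.92693052]
0.096 [256.38082759 220.03476438]
[258.08118218 223.66362793]
```

View pics/c6.png

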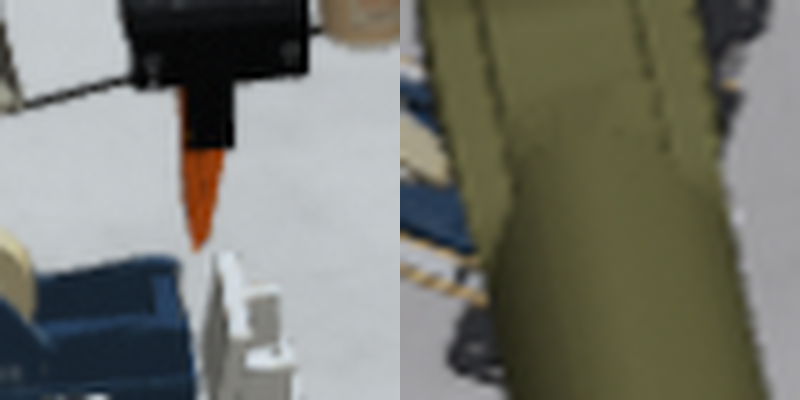

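```bash
python3 -c "
from m import *
s=cv2.imread('pics/s6.png')[:,:,::-1]
cs,m=mask('scene',245,190,20,38,lambda r,g,b:r>b+50,im=s); c=cs[0]
for v in np.arange(208,225,2): 
    q=c[abs(c[:,1]-v)<.3]; print(v,q[:,0].min(),q[:,0].max())
print('low',c[c[:,1].argmax()])
a=np.radians(-18);X=np.array([np.cos(a),np.sin(a)]);Y=np.array([-X[1],X[0]])
o=np.array([.4725,.0767])
for h,y0 in((0,2),(0,8),(8,.4),(8,10),(40,-6),(40,10)):
  for xx in(-18,18): print('h',h,y0,xx,proj('scene',[*(o+X*xx/1000+Y*y0/1000),.096+h/1000]).round(1))
" 
```

```text
208 251.4375 258.5625
210 251.4375 258.1875
212 251.6875 257.6875
214 251.6875 257.5625
216 252.3125 257.0625
218 252.4375 256.5625
220 252.6875 256.4375
222 253.1875 255.1875Traceback (most recent call last):
  File "<string>", line 6, in <module>
    q=c[abs(c[:,1]-v)<.3]; print(v,q[:,0].min(),q[:,0].max())
                                   ~~~~~~~~~~^^
    return umr_minimum(a, axis, None, out, keepdims, initial, where)
ValueError: zero-size array to reduction operation minimum which has no identity
```

```bash
python3 -c "
from m import *
a=np.radians(-18);X=np.array([np.cos(a),np.sin(a)]);Y=np.array([-X[1],X[0]])
o=np.array([.4725,.0767])
for h,y0 in((0,2),(0,8),(8,.4),(8,10),(40,-6),(40,10)):
  for xx in(-18,18): print('h',h,y0,xx,proj('scene',[*(o+X*xx/1000+Y*y0/1000),.096+h/1000]).round(1))
" 
```

```text
h 0 2 -18 [256.3 224. ]
h 0 2 18 [254.8 216.6]
h 0 8 -18 [254.  224.2]
h 0 8 18 [252.6 216.8]
h 8 0.4 -18 [256.8 221.4]
h 8 0.4 18 [255.3 214.1]
h 8 10 -18 [253.2 221.7]
h 8 10 18 [251.8 214.4]
h 40 -6 -18 [258.8 211. ]
h 40 -6 18 [257.2 203.9]
h 40 10 -18 [252.7 211.6]
h 40 10 18 [251.3 204.4]
```

Measured foot outline (bottom at scene (254.5,223.5)) matches the predicted projection to within about 1 mm, so go into the slot.

Request:
send_rows:
  xyz:
    - [-1, 0, 5]
    - [-1, 0, 11]
    - [-1, 0, 17]
    - [-1, 0, 23]
    - [-1, 0, 29]
    - [-1, 0, 35]
    - [-1, 0, 41]
    - [-1, 0, 46]
    - [-1, 0, 50]
    - [-1, 0, 50]
  dr:
    - [0, 0, 0]
    - [0, 0, 0]
    - [0, 0, 0]
    - [0, 0, 0]
    - [0, 0, 0]
    - [0, 0, 0]
    - [0, 0, 0]
    - [0, 0, 0]
    - [0, 0, 0]
    - [0, 0, 0]
  grip_force: 6

```text
time: 9.77
position: [0.4713, 0.0758, 0.0838]
tool_rot: [-2.541, -1.846, 0.002]
ft_force: [0.5, 0.5, -0.3]
grip_width: 0.416
grip_force: 6.0
```

Request:
send_rows:
  xyz:
    - [0, 0, 1]
    - [0, 0, 2]
    - [0, 0, 4]
    - [0, 0, 6]
    - [0, 0, 8]
    - [0, 0, 10]
    - [0, 0, 12]
    - [0, 0, 14]
    - [0, 0, 14]
    - [0, 0, 14]
  dr:
    - [0, 0, 0]
    - [0, 0, 0]
    - [0, 0, 0]
    - [0, 0, 0]
    - [0, 0, 0]
    - [0, 0, 0]
    - [0, 0, 0]
    - [0, 0, 0]
    - [0, 0, 0]
    - [0, 0, 0]

```text
time: 10.6
position: [0.4718, 0.0758, 0.0707]
tool_rot: [-2.541, -1.847, 0.001]
ft_force: [0.1, 0.6, 1.0]
grip_width: 0.415
grip_force: 6.0
```

```bash
python3 -c "
from h import *
plan([.4729,.0762,.065],-18)
s=get_image('scene');t=get_image('top')
cv2.imwrite('pics/s7.png',s[:,:,::-1])
r=lambda im,x,y,w,h:cv2.resize(im[y:y+h,x:x+w,::-1],(560,560),interpolation=cv2.INTER_LANCZOS4)
cv2.imwrite('pics/c7.png',r(s,220,195,56,56))"
```

```text
pos [0.4718 0.0758 0.0707] shift mm [0.7 0.9 5.7] dr [-0.0003  0.0002  0.0002] F [0.09 0.56 1.05] w 36.1 gf 5.999945154871966 t 10.6
```

View pics/c7.png

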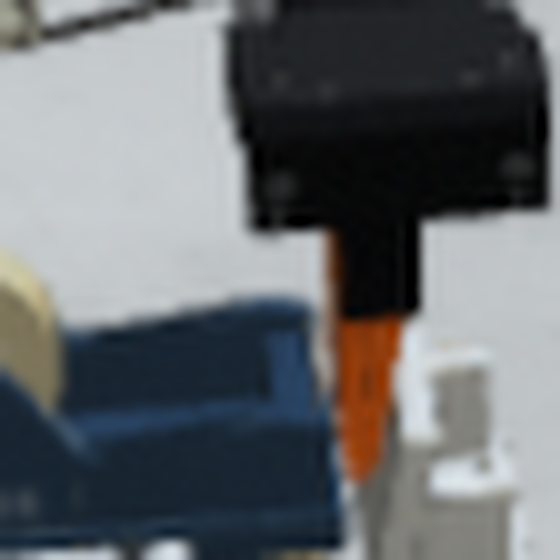

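The wedge stands inside the slot between the nose (≈(253,240)) and the rail (≈(259,240)), with little force. Go a bit lower.

Request:
send_rows:
  xyz:
    - [0, 0, 1]
    - [0, 0, 2]
    - [0, 0, 3]
    - [0, 0, 4]
    - [0, 0, 5]
    - [0, 0, 6]
    - [0, 0, 7]
    - [0, 0, 8]
    - [0, 0, 8]
    - [0, 0, 8]
  dr:
    - [0, 0, 0]
    - [0, 0, 0]
    - [0, 0, 0]
    - [0, 0, 0]
    - [0, 0, 0]
    - [0, 0, 0]
    - [0, 0, 0]
    - [0, 0, 0]
    - [0, 0, 0]
    - [0, 0, 0]

```text
time: 11.53
position: [0.4723, 0.0759, 0.0631]
tool_rot: [2.541, 1.846, 0.001]
ft_force: [-1.1, -0.4, 3.1]
grip_width: 0.413
grip_force: 6.0
```

```bash
python3 -c "
from h import *
plan([.4729,.0762,.065],-18)"
```

```text
pos [0.4723 0.0759 0.0631] shift mm [ 0.4  0.5 -1.9] dr [ 0.0006 -0.0003  0.    ] F [-1.12 -0.37  3.14] w 36.0 gf 6.000141876176599 t 11.5333
```

First light contact (3 N), so let go here.

Request:
send_rows:
  xyz:
    - [0, 0, 0]
    - [0, 0, 0]
    - [0, 0, 0]
    - [0, 0, 0]
    - [0, 0, 0]
    - [0, 0, 0]
    - [0, 0, 0]
    - [0, 0, 0]
    - [0, 0, 0]
    - [0, 0, 0]
  dr:
    - [0, 0, 0]
    - [0, 0, 0]
    - [0, 0, 0]
    - [0, 0, 0]
    - [0, 0, 0]
    - [0, 0, 0]
    - [0, 0, 0]
    - [0, 0, 0]
    - [0, 0, 0]
    - [0, 0, 0]
  jaw: 60

```text
time: 12.37
position: [0.472, 0.0758, 0.0628]
tool_rot: [2.541, 1.847, -0.0]
ft_force: [0.9, -0.2, 0.4]
grip_width: 0.689
grip_force: 0.0
```

Request:
send_rows:
  xyz:
    - [0, 0, -6]
    - [0, 0, -14]
    - [0, 0, -24]
    - [0, 0, -34]
    - [0, 0, -44]
    - [0, 0, -54]
    - [0, 0, -62]
    - [0, 0, -70]
    - [0, 0, -70]
    - [0, 0, -70]
  dr:
    - [0, 0, 0]
    - [0, 0, 0]
    - [0, 0, 0]
    - [0, 0, 0]
    - [0, 0, 0]
    - [0, 0, 0]
    - [0, 0, 0]
    - [0, 0, 0]
    - [0, 0, 0]
    - [0, 0, 0]

```text
time: 13.2
position: [0.4723, 0.0757, 0.1333]
tool_rot: [2.541, 1.846, 0.001]
ft_force: [0.3, -0.7, -0.5]
grip_width: 0.688
grip_force: 0.0
```

```bash
python3 -c "
from m import *
plan([.4729,.0762,.065],-18)
s=get_image('scene')
cv2.imwrite('pics/s8.png',s[:,:,::-1])
cs,_=mask('scene',245,195,20,40,lambda r,g,b:r>b+50,im=s);c=cs[0];print(c.min(0),c.max(0),cv2.minAreaRect(c))
r=lambda im,x,y,w,h:cv2.resize(im[y:y+h,x:x+w,::-1],(560,560),interpolation=cv2.INTER_LANCZOS4)
cv2.imwrite('pics/c8.png',r(s,220,185,70,70))"
```

```text
pos [0.4723 0.0757 0.1333] shift mm [ 0.6  0.4 68.3] dr [ 0.0009  0.0001 -0.    ] F [ 0.33 -0.68 -0.46] w 59.8 gf 0.0 t 13.2
[251.9375 211.5625] [260.6875 234.4375] ((256.6946105957031, 223.150390625), (22.85091209411621, 8.229799270629883), 86.26860046386719)
```

View pics/c8.png

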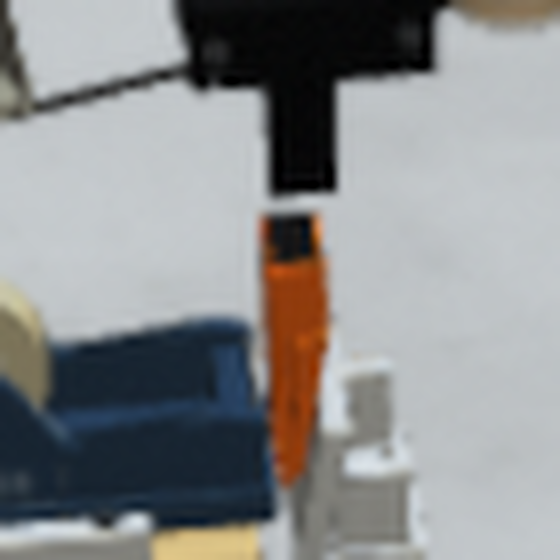

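The wedge stands upright and slack at scene (256,225), released, with its top at z≈0.113. Close the fingers and approach.

Request:
send_rows:
  xyz:
    - [0, 0, 0]
    - [0, 0, 0]
    - [0, 0, 0]
    - [0, 0, 0]
    - [0, 0, 5]
    - [0, 0, 10]
    - [0, 0, 15]
    - [0, 0, 20]
    - [0, 0, 25]
    - [0, 0, 25]
  dr:
    - [0, 0, 0]
    - [0, 0, 0]
    - [0, 0, 0]
    - [0, 0, 0]
    - [0, 0, 0]
    - [0, 0, 0]
    - [0, 0, 0]
    - [0, 0, 0]
    - [0, 0, 0]
    - [0, 0, 0]
  jaw: 0

```text
time: 14.08
position: [0.471, 0.0757, 0.1065]
tool_rot: [-2.54, -1.846, 0.003]
ft_force: [-0.6, -0.2, 0.8]
grip_width: 0.041
grip_force: 0.0
```

Request:
send_rows:
  xyz:
    - [0, 0, 1]
    - [0, 0, 2]
    - [0, 0, 3]
    - [0, 0, 4]
    - [0, 0, 5]
    - [0, 0, 6]
    - [0, 0, 7]
    - [0, 0, 8]
    - [0, 0, 8]
    - [0, 0, 8]
  dr:
    - [0, 0, 0]
    - [0, 0, 0]
    - [0, 0, 0]
    - [0, 0, 0]
    - [0, 0, 0]
    - [0, 0, 0]
    - [0, 0, 0]
    - [0, 0, 0]
    - [0, 0, 0]
    - [0, 0, 0]

```text
time: 14.92
position: [0.4719, 0.0758, 0.0998]
tool_rot: [-2.541, -1.847, 0.0]
ft_force: [0.9, 0.5, -0.5]
grip_width: 0.002
grip_force: 0.0
```

```bash
python3 -c "
from m import *
plan([.4725,.076,.085],-18)
s=get_image('scene')
cv2.imwrite('pics/c9.png',cv2.resize(s[185:255,220:290,::-1],(560,560),interpolation=cv2.INTER_LANCZOS4))"
```

```text
pos [0.4719 0.0758 0.0998] shift mm [ 0.3  0.5 14.8] dr [-0.0002  0.0001  0.0002] F [ 0.93  0.5  -0.54] w 0.2 gf 0.0 t 14.9167
```

View pics/c9.png

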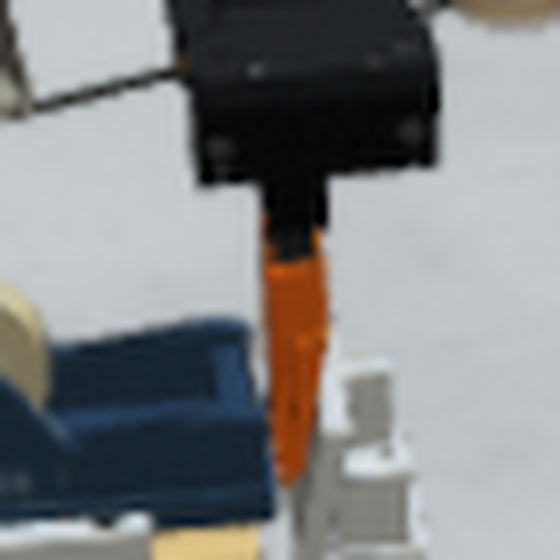

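I've now viewed 11 pictures, one over the limit of 10, so from here on I'll use numbers only. The fingers are just above the cap. Press down slowly.

Request:
send_rows:
  xyz:
    - [0, 0, 0.5]
    - [0, 0, 1]
    - [0, 0, 1.5]
    - [0, 0, 2]
    - [0, 0, 2.5]
    - [0, 0, 3]
    - [0, 0, 3.5]
    - [0, 0, 4]
    - [0, 0, 4]
    - [0, 0, 4]
  dr:
    - [0, 0, 0]
    - [0, 0, 0]
    - [0, 0, 0]
    - [0, 0, 0]
    - [0, 0, 0]
    - [0, 0, 0]
    - [0, 0, 0]
    - [0, 0, 0]
    - [0, 0, 0]
    - [0, 0, 0]

```text
time: 15.8
position: [0.472, 0.0758, 0.0958]
tool_rot: [-2.541, -1.847, 0.0]
ft_force: [-0.7, -0.0, 0.1]
grip_width: 0.005
grip_force: 0.0
```

Request:
send_rows:
  xyz:
    - [0, 0, 0.5]
    - [0, 0, 1]
    - [0, 0, 1.5]
    - [0, 0, 2]
    - [0, 0, 2]
    - [0, 0, 2]
    - [0, 0, 2]
    - [0, 0, 2]
    - [0, 0, 2]
    - [0, 0, 2]
  dr:
    - [0, 0, 0]
    - [0, 0, 0]
    - [0, 0, 0]
    - [0, 0, 0]
    - [0, 0, 0]
    - [0, 0, 0]
    - [0, 0, 0]
    - [0, 0, 0]
    - [0, 0, 0]
    - [0, 0, 0]

```text
time: 16.63
position: [0.472, 0.0758, 0.0938]
tool_rot: [2.541, 1.847, -0.0]
ft_force: [-1.6, -0.4, 0.1]
grip_width: 0.009
grip_force: 0.0
```

Request:
send_rows:
  xyz:
    - [0, 0, 0.5]
    - [0, 0, 1]
    - [0, 0, 1.5]
    - [0, 0, 2]
    - [0, 0, 2]
    - [0, 0, 2]
    - [0, 0, 2]
    - [0, 0, 2]
    - [0, 0, 2]
    - [0, 0, 2]
  dr:
    - [0, 0, 0]
    - [0, 0, 0]
    - [0, 0, 0]
    - [0, 0, 0]
    - [0, 0, 0]
    - [0, 0, 0]
    - [0, 0, 0]
    - [0, 0, 0]
    - [0, 0, 0]
    - [0, 0, 0]

```text
time: 17.47
position: [0.4727, 0.0758, 0.0927]
tool_rot: [2.541, 1.846, 0.001]
ft_force: [-1.8, 0.0, 5.2]
grip_width: 0.003
grip_force: 2.8
```

Request:
send_rows:
  xyz:
    - [0, 0, 0.5]
    - [0, 0, 1]
    - [0, 0, 1.5]
    - [0, 0, 2]
    - [0, 0, 2]
    - [0, 0, 2]
    - [0, 0, 2]
    - [0, 0, 2]
    - [0, 0, 2]
    - [0, 0, 2]
  dr:
    - [0, 0, 0]
    - [0, 0, 0]
    - [0, 0, 0]
    - [0, 0, 0]
    - [0, 0, 0]
    - [0, 0, 0]
    - [0, 0, 0]
    - [0, 0, 0]
    - [0, 0, 0]
    - [0, 0, 0]

```text
time: 18.3
position: [0.4731, 0.0758, 0.0909]
tool_rot: [2.54, 1.846, 0.003]
ft_force: [0.1, -1.5, 6.6]
grip_width: 0.005
grip_force: 3.1
```

Request:
send_rows:
  xyz:
    - [0, 0, 0.2]
    - [0, 0, 0.4]
    - [0, 0, 0.6]
    - [0, 0, 0.8]
    - [0, 0, 1]
    - [0, 0, 1.2]
    - [0, 0, 1.4]
    - [0, 0, 1.5]
    - [0, 0, 1.5]
    - [0, 0, 1.5]
  dr:
    - [0, 0, 0]
    - [0, 0, 0]
    - [0, 0, 0]
    - [0, 0, 0]
    - [0, 0, 0]
    - [0, 0, 0]
    - [0, 0, 0]
    - [0, 0, 0]
    - [0, 0, 0]
    - [0, 0, 0]

```text
time: 19.13
position: [0.4734, 0.0759, 0.0898]
tool_rot: [2.54, 1.846, 0.003]
ft_force: [0.0, -0.4, 8.1]
grip_width: 0.013
grip_force: 3.9
```

Request:
send_rows:
  xyz:
    - [0, 0, 0.2]
    - [0, 0, 0.4]
    - [0, 0, 0.6]
    - [0, 0, 0.8]
    - [0, 0, 1]
    - [0, 0, 1.2]
    - [0, 0, 1.4]
    - [0, 0, 1.5]
    - [0, 0, 1.5]
    - [0, 0, 1.5]
  dr:
    - [0, 0, 0]
    - [0, 0, 0]
    - [0, 0, 0]
    - [0, 0, 0]
    - [0, 0, 0]
    - [0, 0, 0]
    - [0, 0, 0]
    - [0, 0, 0]
    - [0, 0, 0]
    - [0, 0, 0]

```text
time: 19.97
position: [0.4737, 0.0761, 0.0885]
tool_rot: [2.54, 1.846, 0.004]
ft_force: [-0.2, 0.7, 8.6]
grip_width: 0.004
grip_force: 4.3
```

Request:
send_rows:
  xyz:
    - [0, 0, 0.2]
    - [0, 0, 0.4]
    - [0, 0, 0.6]
    - [0, 0, 0.8]
    - [0, 0, 1]
    - [0, 0, 1.2]
    - [0, 0, 1.4]
    - [0, 0, 1.5]
    - [0, 0, 1.5]
    - [0, 0, 1.5]
  dr:
    - [0, 0, 0]
    - [0, 0, 0]
    - [0, 0, 0]
    - [0, 0, 0]
    - [0, 0, 0]
    - [0, 0, 0]
    - [0, 0, 0]
    - [0, 0, 0]
    - [0, 0, 0]
    - [0, 0, 0]

```text
time: 20.8
position: [0.4739, 0.0762, 0.0872]
tool_rot: [2.54, 1.846, 0.005]
ft_force: [-0.3, 0.0, 9.7]
grip_width: 0.004
grip_force: 4.8
```

Request:
send_rows:
  xyz:
    - [0, 0, 0.2]
    - [0, 0, 0.4]
    - [0, 0, 0.6]
    - [0, 0, 0.8]
    - [0, 0, 1]
    - [0, 0, 1.2]
    - [0, 0, 1.4]
    - [0, 0, 1.5]
    - [0, 0, 1.5]
    - [0, 0, 1.5]
  dr:
    - [0, 0, 0]
    - [0, 0, 0]
    - [0, 0, 0]
    - [0, 0, 0]
    - [0, 0, 0]
    - [0, 0, 0]
    - [0, 0, 0]
    - [0, 0, 0]
    - [0, 0, 0]
    - [0, 0, 0]

```text
time: 21.63
position: [0.474, 0.0766, 0.0856]
tool_rot: [2.54, 1.846, 0.006]
ft_force: [0.3, -0.9, 7.4]
grip_width: 0.008
grip_force: 4.3
```

Request:
send_rows:
  xyz:
    - [0, 0, 0.2]
    - [0, 0, 0.4]
    - [0, 0, 0.6]
    - [0, 0, 0.8]
    - [0, 0, 1]
    - [0, 0, 1.2]
    - [0, 0, 1.4]
    - [0, 0, 1.5]
    - [0, 0, 1.5]
    - [0, 0, 1.5]
  dr:
    - [0, 0, 0]
    - [0, 0, 0]
    - [0, 0, 0]
    - [0, 0, 0]
    - [0, 0, 0]
    - [0, 0, 0]
    - [0, 0, 0]
    - [0, 0, 0]
    - [0, 0, 0]
    - [0, 0, 0]

```text
time: 22.47
position: [0.4743, 0.0766, 0.0847]
tool_rot: [2.539, 1.846, 0.006]
ft_force: [-1.1, 0.6, 12.6]
grip_width: 0.006
grip_force: 6.3
```

Request:
send_rows:
  xyz:
    - [0, 0, 0.2]
    - [0, 0, 0.4]
    - [0, 0, 0.6]
    - [0, 0, 0.8]
    - [0, 0, 1]
    - [0, 0, 1.2]
    - [0, 0, 1.4]
    - [0, 0, 1.5]
    - [0, 0, 1.5]
    - [0, 0, 1.5]
  dr:
    - [0, 0, 0]
    - [0, 0, 0]
    - [0, 0, 0]
    - [0, 0, 0]
    - [0, 0, 0]
    - [0, 0, 0]
    - [0, 0, 0]
    - [0, 0, 0]
    - [0, 0, 0]
    - [0, 0, 0]

```text
time: 23.3
position: [0.4749, 0.0766, 0.084]
tool_rot: [2.539, 1.845, 0.007]
ft_force: [-1.7, -0.2, 17.0]
grip_width: 0.006
grip_force: 8.8
```

Request:
send_rows:
  xyz:
    - [0, 0, 0.1]
    - [0, 0, 0.2]
    - [0, 0, 0.3]
    - [0, 0, 0.4]
    - [0, 0, 0.5]
    - [0, 0, 0.5]
    - [0, 0, 0.5]
    - [0, 0, 0.5]
    - [0, 0, 0.5]
    - [0, 0, 0.5]
  dr:
    - [0, 0, 0]
    - [0, 0, 0]
    - [0, 0, 0]
    - [0, 0, 0]
    - [0, 0, 0]
    - [0, 0, 0]
    - [0, 0, 0]
    - [0, 0, 0]
    - [0, 0, 0]
    - [0, 0, 0]

```text
time: 24.13
position: [0.4751, 0.0766, 0.0838]
tool_rot: [2.538, 1.845, 0.007]
ft_force: [-2.1, -0.1, 19.6]
grip_width: 0.006
grip_force: 9.5
```

```bash
python3 -c "
from m import *
plan([.4725,.076,.085],-18)"
```

```text
pos [0.4751 0.0766 0.0838] shift mm [-1.4 -2.3 -1.2] dr [ 0.0057 -0.0017  0.0003] F [-2.13 -0.14 19.64] w 0.5 gf 9.54191847704351 t 24.1333
```

Request:
send_rows:
  xyz:
    - [0, 0, -0.5]
    - [0, 0, -1]
    - [0, 0, -2]
    - [0, 0, -3]
    - [0, 0, -4]
    - [0, 0, -5]
    - [0, 0, -6]
    - [0, 0, -6]
    - [0, 0, -6]
    - [0, 0, -6]
  dr:
    - [0, 0, 0]
    - [0, 0, 0]
    - [0, 0, 0]
    - [0, 0, 0]
    - [0, 0, 0]
    - [0, 0, 0]
    - [0, 0, 0]
    - [0, 0, 0]
    - [0, 0, 0]
    - [0, 0, 0]

```text
time: 24.97
position: [0.4718, 0.0758, 0.0861]
tool_rot: [-2.541, -1.847, 0.001]
ft_force: [0.6, -0.7, 0.3]
grip_width: 0.002
grip_force: 0.0
```

Request:
send_rows:
  xyz:
    - [0, 0, 1]
    - [0, 0, 2]
    - [0, 0, 2.7]
    - [0, 0, 3.3]
    - [0, 0, 3.9]
    - [0, 0, 4.5]
    - [0, 0, 5]
    - [0, 0, 5.5]
    - [0, 0, 5.8]
    - [0, 0, 5.8]
  dr:
    - [0, 0, 0]
    - [0, 0, 0]
    - [0, 0, 0]
    - [0, 0, 0]
    - [0, 0, 0]
    - [0, 0, 0]
    - [0, 0, 0]
    - [0, 0, 0]
    - [0, 0, 0]
    - [0, 0, 0]

```text
time: 25.8
position: [0.4736, 0.0757, 0.0834]
tool_rot: [2.539, 1.845, 0.002]
ft_force: [-3.9, -2.0, 17.9]
grip_width: 0.007
grip_force: 9.5
```

Request:
send_rows:
  xyz:
    - [0, 0, 0.1]
    - [0, 0, 0.2]
    - [0, 0, 0.3]
    - [0, 0, 0.3]
    - [0, 0, 0.3]
    - [0, 0, 0.3]
    - [0, 0, 0.3]
    - [0, 0, 0.3]
    - [0, 0, 0.3]
    - [0, 0, 0.3]
  dr:
    - [0, 0, 0]
    - [0, 0, 0]
    - [0, 0, 0]
    - [0, 0, 0]
    - [0, 0, 0]
    - [0, 0, 0]
    - [0, 0, 0]
    - [0, 0, 0]
    - [0, 0, 0]
    - [0, 0, 0]

```text
time: 26.63
position: [0.4737, 0.0758, 0.0833]
tool_rot: [2.539, 1.845, 0.002]
ft_force: [-5.2, -1.8, 20.8]
grip_width: 0.006
grip_force: 10.3
```

Request:
send_rows:
  xyz:
    - [0, 0, -0.5]
    - [0, 0, -1]
    - [0, 0, -2]
    - [0, 0, -3]
    - [0, 0, -4]
    - [0, 0, -5]
    - [0, 0, -6]
    - [0, 0, -6]
    - [0, 0, -6]
    - [0, 0, -6]
  dr:
    - [0, 0, 0]
    - [0, 0, 0]
    - [0, 0, 0]
    - [0, 0, 0]
    - [0, 0, 0]
    - [0, 0, 0]
    - [0, 0, 0]
    - [0, 0, 0]
    - [0, 0, 0]
    - [0, 0, 0]

```text
time: 27.47
position: [0.4719, 0.0758, 0.0861]
tool_rot: [-2.541, -1.847, 0.0]
ft_force: [-0.0, 1.6, 0.5]
grip_width: 0.004
grip_force: 0.0
```

Request:
send_rows:
  xyz:
    - [0, 0, 1]
    - [0, 0, 2]
    - [0, 0, 2.7]
    - [0, 0, 3.3]
    - [0, 0, 3.9]
    - [0, 0, 4.5]
    - [0, 0, 5]
    - [0, 0, 5.5]
    - [0, 0, 5.9]
    - [0, 0, 5.9]
  dr:
    - [0, 0, 0]
    - [0, 0, 0]
    - [0, 0, 0]
    - [0, 0, 0]
    - [0, 0, 0]
    - [0, 0, 0]
    - [0, 0, 0]
    - [0, 0, 0]
    - [0, 0, 0]
    - [0, 0, 0]

```text
time: 28.3
position: [0.4733, 0.0758, 0.0831]
tool_rot: [2.54, 1.845, 0.001]
ft_force: [-5.0, -1.2, 20.1]
grip_width: 0.008
grip_force: 9.6
```

Taps of 18–20 N no longer move it (height steady at 0.083). Retreat.

Request:
send_rows:
  xyz:
    - [0, 0, -1]
    - [0, 0, -4]
    - [0, 0, -10]
    - [0, 0, -20]
    - [0, 0, -35]
    - [0, 0, -50]
    - [0, 0, -65]
    - [0, 0, -80]
    - [0, 0, -80]
    - [0, 0, -80]
  dr:
    - [0, 0, 0]
    - [0, 0, 0]
    - [0, 0, 0]
    - [0, 0, 0]
    - [0, 0, 0]
    - [0, 0, 0]
    - [0, 0, 0]
    - [0, 0, 0]
    - [0, 0, 0]
    - [0, 0, 0]

```text
time: 29.13
position: [0.4726, 0.0759, 0.1611]
tool_rot: [2.54, 1.846, 0.002]
ft_force: [0.4, -0.3, -0.8]
grip_width: 0.004
grip_force: 0.0
```

```bash
python3 -c "
from m import *
plan([.4725,.076,.085],-18)
s=get_image('scene')
for im in (cv2.imread('pics/s8.png')[:,:,::-1],s):
  cs,_=mask('scene',245,195,20,45,lambda r,g,b:r>b+50,im=im);c=cs[0];print(c.min(0),c.max(0),cv2.minAreaRect(c))
  for v in (218,222,226,230): q=c[abs(c[:,1]-v)<.3]; print(v,q[:,0].min(),q[:,0].max())
  k,_=mask('scene',250,205,14,20,lambda r,g,b:(r<90),im=im); print('cap',cv2.minAreaRect(k[0]))
a=np.radians(-18);X=np.array([np.cos(a),np.sin(a)]);Y=np.array([-X[1],X[0]])
for z in (.102,.113): print(z,proj('scene',[.472,.0758,z]))
"
```

```text
pos [0.4726 0.0759 0.1611] shift mm [ 0.1 -0.3 76.1] dr [ 0.002  -0.0003  0.    ] F [ 0.43 -0.28 -0.77] w 0.4 gf 0.0 t 29.1333
[251.9375 211.5625] [260.6875 239.4375] ((256.764404296875, 225.6014404296875), (27.80259132385254, 8.268263816833496), 86.77135467529297)
218 252.3125 260.4375
222 252.6875 260.5625
226 252.9375 260.6875
230 253.3125 259.8125
cap ((257.375, 206.8125), (4.5, 8.375), 90.0)
[251.0625 214.5625] [259.5625 239.4375] ((255.9201202392578, 226.92453002929688), (25.241003036499023, 8.262589454650879), 86.49646759033203)
218 251.5625 259.1875
222 251.9375 259.5625
226 252.1875 259.5625
230 252.4375 259.5625
cap ((255.1173858642578, 216.52308654785156), (5.759845733642578, 5.542671203613281), 79.11447143554688)
0.102 [256.57653434 218.30917294]
0.113 [256.43386055 214.88650294]
```

Wedge ≈10 mm lower than when slack (head ≈0.088 m), moved ≈2 mm rearwards with the dispenser, and its outline angle is unchanged, so it is upright. Hand in.

```bash
python3 -c "
from bench import *
print(close_job())"
```

```text
the job is handed in; nothing more can be done
None
```

The job is handed in, with no verdict returned: the wedge was let go slack, then pressed down until repeated 18–20 N presses (slow presses, not sharp taps) no longer moved it; it stands upright with its head at about 88 mm and the arm clear, and I viewed 11 pictures against the limit of 10.

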